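# Feel out the outlet switch left on and release it

## Robot

A 6-joint arm with a two-finger parallel gripper is mounted at the origin on the work surface. World frame = base frame: x ahead of the robot, y to its left, z up, the work surface at z = 0. Lengths are in m, angles in rad, forces in N, time in s.
With the tool pointing down it reaches from about 0.225 to 0.875 m from the base axis. Payload 3.4 kg.
Tool frame: the origin (TCP) lies midway between the tips of the shut fingers; the grasp point (between the pads) lies 19 mm behind it (manip.grasp_offset is the distance from the TCP to the grasp point, in m); x points along the fingers, y is the direction in which the jaws open and shut, and the axes are right-handed (so a half turn about x gives the same grasp; the last joint's range is limited). The gripper opens to 85 mm and grips with 20 to 120 N. Pads are 22 mm wide; open, the fingers measure 114 mm over their backs; the gripper's body (76 mm by 85 mm) begins 54 mm behind the grasp point. The pads swing forward as they close: fully open they stand 13 mm farther back than shut.
Start: joints at [1.033, 0.276, 1.505, -0, 1.361, -0.121], TCP at [0.233, 0.526, 0.231] pointing down, gripper open.
Joint ranges: [-2.89, 2.89], [-0.75, 2.08], [0.22, 2.7], [-1.18, 4.32], [0.11, 2.71], [-2.7, 2.7]. Speed limits (rad/s): [2.57, 2.57, 3.14, 3.14, 3.14, 3.14].

## Interface

Orientations are given as a unit quaternion [w, x, y, z].
In Python, from rig import manip gives the robot as it stands.
- The arm moves only by the shell command python3 -m creep 'ROWS' [OPENING] [FORCE]. ROWS is a JSON object of lists of equal length, an entry for each row: "delta_pos": the shift along the tool's x, y, z in cm, a list of three; "dr": the turn, a rotation vector about the tool's x, y, z in rad, a list of three. In form: {"delta_pos": [[dx, dy, dz], ...], "dr": [[rx, ry, rz], ...]}. A call has 1 to 10 rows; each row is the pose to reach, as a shift and turn from the pose commanded when the call began, along the tool's axes at that moment; what a row does not reach only later rows make up. A row lasts 1/10 s, in which the tool goes at most 50 mm and 8.59 degrees, less where a joint would pass 70% of its speed; a pose out of reach is approached as far as the arm can. A call with a gripper value outside its range is refused whole. OPENING is the opening, from -1 (shut) to 1 (fully open), set as the call begins (- or left out, the last holds). The fingers move at their own pace and stop on an object; FORCE is the grip in N (left out, the last holds). Time passes only in rows, so rows that repeat a pose let the fingers close. It gives the time, the measured TCP pose, the force and the opening at its end, in the units of the state.
- manip.get_state(): the state, without advancing time (a new reading comes with each control period).
- manip.get_image(name): name is "scene" or "top"; returns a dict with "pixels" (480x640x3 uint8, blue, green, red), "depth" (480x640 float32, m along the optical axis (not along the pixel's ray), 0 where there is no reading), "intrinsics" (3x3 intrinsics, pixels), "k1" (the pictures are not rectified: a ray, as slopes to the right and down, at radius r is drawn at 1 + k1 r^2 times it, then the intrinsics apply), "rvec" (rotation vector, rad) and "tvec" (3), from world to camera coordinates, as OpenCV has them. Camera axes: x right, y down, z forward; pixel columns grow to the right and rows downward; lengths in m; the calibration is good to about 2 mm. A picture is of the moment at which its call begins.
- manip.sign_off(): hands the job in, once; it reports no verdict.
The state is a dict: "clock": time; "qpos": joint angles; "qd": joint speeds; "effort": joint torques, N m; "position": TCP position; "ee_rot": TCP orientation; "contact_force": force on the tool from outside, world axes, zero at the start; "moment": the same for the moment, N m; "width": finger opening in m.
Only numpy, scipy, OpenCV 4.12 (cv2) and the standard library are available. Lean on these libraries where they do the work, as an engineer would, in place of code of your own. Each camera call takes 0.05 s, during which the arm holds its last target. There are 200 camera calls.

## Task

One of the four outlets on the bench power unit has been left on: its key is still latched down, and the flag in the little window shows red. Tap the four identical keys lightly with a fingertip (no hard blows) to feel which one it is, without switching on any that is up, then press the latched key all the way in and let it spring back up, so that every outlet is off. Do not shift or pick up the things lying around the unit.

Things in the scene. Friction and masses are not known exactly. Their poses are not given: they have to be found in the camera images.
- unit: Four-way bench power unit screwed to the bench: grey case, black end caps. Origin on the bench under the middle of the case's depth, level with the middle of the key row; own x to the back (sockets), y along the row to the left, z up. Case 104 mm deep (x), y from -155 to +118 mm, top panel 48 mm above the bench. Sockets at x = +26; white chargers in those behind keys 1 and 3 reach 75 mm above the bench.
- key1_place (a point): Key 1, leftmost (own x -22, y +75 mm): fixed point on the case at the centre of its top face when the key is UP, 59 mm above the bench and 11 mm above the panel. Does not move with the key: a latched key's top lies about 3.3 mm below it. All keys: yellow, flat, 30 mm (x) by 24 mm (y), 50 mm apart in a row along y, in a black bezel 1.5 mm thick. Which one is latched differs each time.
- key2_place (a point): Key 2 (own y +25 mm): fixed point on the case at the centre of its top face when the key is UP, 59 mm above the bench and 11 mm above the panel. Does not move with the key: a latched key's top lies about 3.3 mm below it. Each key slides straight down, 6.4 mm in all. One that is up starts to move at about 3.5 N and stiffens; at about 10 N, 3.5 mm down, it snaps through and latches.
- key3_place (a point): Key 3 (own y -25 mm): fixed point on the case at the centre of its top face when the key is UP, 59 mm above the bench and 11 mm above the panel. Does not move with the key: a latched key's top lies about 3.3 mm below it. A latched key rests about 3.3 mm down, starts to move at about 5 N; once pushed all the way in (about 8 N) and let go, it springs up by itself.
- key4_place (a point): Key 4, rightmost (own y -75 mm): fixed point on the case at the centre of its top face when the key is UP, 59 mm above the bench and 11 mm above the panel. Does not move with the key: a latched key's top lies about 3.3 mm below it. A tap of up to 5 N never latches a key that is up. Over 60 N on the fingers is a blow that would break a switch.
- flag_window (a point): Centre of the indicator window, a 16 by 7 mm opening in a black hood on the panel at the right-hand end of the key row (own y = -119 mm, 52 mm above the bench). It shows white when all four keys are up and red while any key is latched.
- flag (a joint): Sliding flag behind the window, worked by the locking slide that runs past all four keys (m): 0 = white, all keys up; about 0.0075 = red, one key latched; it rises further, past 0.016, only when a key that was up is pushed in far enough to latch. It does not tell which key is latched.
- screwdriver_grip (a point): Bystander: red-handled screwdriver, 190 mm long, 26 mm thick, lying on the bench in front of the unit; the point is in the middle of its handle.
- tape_measure_center (a point): Bystander: yellow tape measure, 72 by 36 mm, 66 mm tall, standing beyond the left end of the unit; the point is its centre.
- battery_center (a point): Bystander: black and red cordless-tool battery, 75 by 116 mm, 55 mm tall, on the bench behind the unit; the point is its centre.

How it is judged:
By the outcome, as a careful person would: the job done as asked, in the order asked, and still so for the second after the job is handed in, with the robot touching nothing.
It also fails if it takes over 48 s, if anything falls off the work surface, if the arm or the gripper's body presses on something with over 40 N, if the wrist force passes 120 N, or if a joint passes its speed limit or range.

## Working session

There is one attempt and no reset: what is moved stays moved. The work goes in short steps, Python scripts to look and compute and a shell command to move; the robot and the scene stay as the last step left them, time stands still between calls to the robot, and variables do not carry over. Pictures are saved under pics/ and viewed, about 8 in all and at most 12, crops included, and the job is handed in when it is done.

```bash
mkdir -p pics; ls; python3 - <<'E'
from rig import manip
import cv2,numpy as np,pickle
d={}
for n in("scene","top"):
    im=manip.get_image(n);d[n]=im;cv2.imwrite(f"pics/{n}0.png",im["pixels"])
    print(n,im["intrinsics"],im["k1"],im["rvec"],im["tvec"])
pickle.dump(d,open("d0.pkl","wb"))
print(manip.get_state())
E
```

```text
pics
scene [[435.54954701   0.         317.67168567]
 [  0.         435.54954701 241.5215124 ]
 [  0.           0.           1.        ]] -0.0490846422741714 [ 0.56843405  2.64546707 -1.2140358 ] [ 0.50861671 -0.15700924  0.99395142]
top [[618.77517771   0.         316.75965186]
 [  0.         618.77517771 232.00949555]
 [  0.           0.           1.        ]] -0.17375285824408318 [ 2.13416587 -2.17286752  0.13489047] [0.09506823 0.5817464  1.07277202]
{'clock': 0.1, 'qpos': array([ 1.03301820e+00,  2.76547137e-01,  1.50600923e+00,  3.81310988e-05,
        1.36070546e+00, -1.21027856e-01]), 'qd': array([-0.00117389, -0.00099629, -0.00258627, -0.00012549, -0.00056644,
        0.00026764]), 'effort': array([ 3.43836604e-03, -4.17698157e+01, -2.46407694e+01, -2.18490936e-04,
        5.81665750e-03,  9.97443493e-06]), 'position': array([0.2325191 , 0.52537511, 0.23051637]), 'ee_rot': array([ 0.69160669,  0.14572806,  0.69201344, -0.14683636]), 'contact_force': array([-1.08332164,  0.14688433, -0.33575251]), 'moment': array([ 0.027412  ,  0.02469179, -0.01484321]), 'width': 0.08539069208290824}
```

View pics/scene0.png

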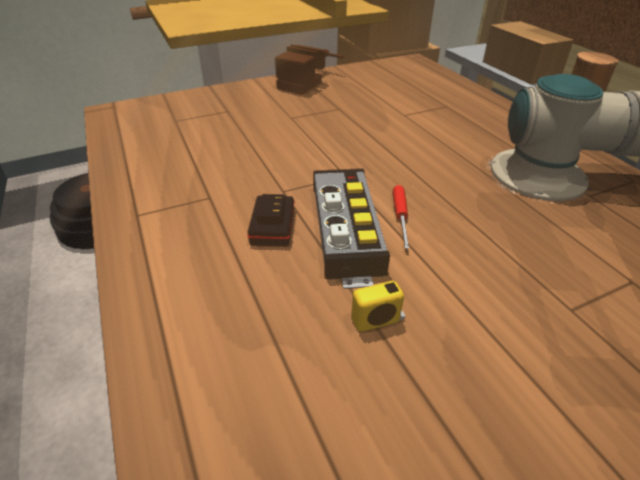

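View pics/top0.png

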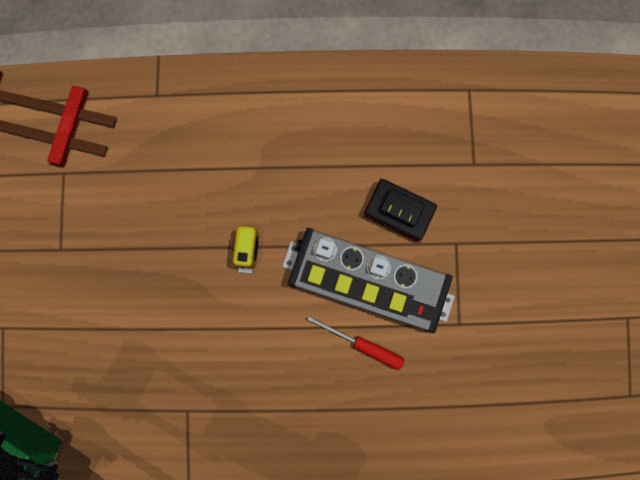

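Top view: the keys are yellow, at about (316,275), (343,284), (370,293) and (398,302), with the red flag at (421,310). The screwdriver lies in front of the unit, the tape measure to its left and the battery behind it. Next I'll locate the keys.

```bash
cat > h.py <<'E'
import cv2,numpy as np
def ray_pts(im,uv,z=None):
    """pixels -> world points, at depth (z None) or on plane world z"""
    K=im["intrinsics"];R=cv2.Rodrigues(np.array(im["rvec"],float))[0];t=np.array(im["tvec"],float)
    n=cv2.undistortPoints(np.array(uv,float).reshape(-1,1,2),K,np.array([im["k1"],0,0,0,0.]))[:,0]
    n=np.c_[n,np.ones(len(n))];out=[]
    C=-R.T@t
    for q,p in zip(n,uv):
        d=R.T@q
        s=im["depth"][int(round(p[1])),int(round(p[0]))] if z is None else (z-C[2])/d[2]
        out.append(C+s*d)
    return np.array(out)
def yellow(im,box):
    x0,y0,x1,y1=box
    h=cv2.cvtColor(im["pixels"],cv2.COLOR_BGR2HSV);m=cv2.inRange(h,(22,150,90),(35,255,255))
    k=np.zeros_like(m);k[y0:y1,x0:x1]=m[y0:y1,x0:x1]
    n,l,s,c=cv2.connectedComponentsWithStats(k)
    return [(c[i],s[i,4]) for i in range(1,n) if s[i,4]>60]
E
python3 - <<'E'
import pickle,numpy as np;from h import *
d=pickle.load(open("d0.pkl","rb"));np.set_printoptions(precision=4,suppress=True)
for n,b in(("top",(290,255,420,320)),("scene",(335,175,385,250))):
    y=yellow(d[n],b);uv=[c for c,a in y];print(n,[a for c,a in y])
    print(ray_pts(d[n],uv));P=ray_pts(d[n],uv,.058);print(P)
    P=P[np.argsort(-P[:,1])];v=P[-1]-P[0];print("mean",P.mean(0),"len",np.linalg.norm(v),"yaw",np.arctan2(v[0],-v[1]))
print(ray_pts(d["top"],[(420,310),(380,352),(245,246),(325,247)]))
E
```

```text
top [np.int32(248), np.int32(249), np.int32(242), np.int32(238)]
[[ 0.5058  0.0869  0.0609]
 [ 0.4894  0.0399  0.0554]
 [ 0.4721 -0.0068  0.0559]
 [ 0.4555 -0.0541  0.0576]]
[[ 0.506   0.087   0.058 ]
 [ 0.4892  0.04    0.058 ]
 [ 0.4721 -0.0066  0.058 ]
 [ 0.4555 -0.0541  0.058 ]]
mean [0.4807 0.0166 0.058 ] len 0.14980847659889798 yaw -0.3438176427678421
scene [np.int32(140), np.int32(161), np.int32(198), np.int32(221)]
[[ 0.4592 -0.0473  0.0594]
 [ 0.474  -0.0037  0.0541]
 [ 0.4931  0.0478  0.06  ]
 [ 0.5085  0.0925  0.0582]]
[[ 0.4581 -0.0492  0.058 ]
 [ 0.4768  0.0011  0.058 ]
 [ 0.4917  0.0455  0.058 ]
 [ 0.5083  0.0923  0.058 ]]
mean [0.4837 0.0224 0.058 ] len 0.1501680461478644 yaw -0.34134614758418796
[[ 0.4402 -0.0946  0.0489]
 [ 0.3671 -0.0242  0.0266]
 [ 0.5572  0.2103  0.0667]
 [ 0.5524  0.0707  0.0723]]
```

```bash
cat > go.py <<'E'
import sys,numpy as np
from scipy.spatial.transform import Rotation as R
from rig import manip
np.set_printoptions(precision=3,suppress=True)
yaw=-0.3435;ux=np.array([np.cos(yaw),np.sin(yaw),0]);uy=np.array([-np.sin(yaw),np.cos(yaw),0])
c=np.array([.4812,.0170,0])   # row middle, mostly top camera
def key(i,z): return c+uy*(75-50*(i-1))/1000+[0,0,z]
s=manip.get_state();T=R.from_quat(np.roll(s["ee_rot"],-1)).as_matrix()
print("t",s["clock"],"pos",s["position"]*1000,"F",s["contact_force"],"w",s["width"]);print(T)
for i in range(1,5):print(i,"delta cm",T.T@(key(i,.080)-s["position"])*100)
for g in(1,-1):
    G=np.c_[[0,0,-1],g*uy,np.cross([0,0,-1],g*uy)];print("dr",R.from_matrix(T.T@G).as_rotvec())
E
python3 go.py
```

```text
t 0.1 pos [232.519 525.375 230.516] F [-1.083  0.147 -0.336] w 0.08539069208290824
[[-0.001  0.405  0.914]
 [-0.001  0.914 -0.405]
 [-1.    -0.002 -0.   ]]
1 delta cm [ 15.089 -28.915  42.773]
2 delta cm [ 15.097 -33.901  43.139]
3 delta cm [ 15.106 -38.888  43.505]
4 delta cm [ 15.114 -43.875  43.871]
dr [-0.073 -0.     0.002]
dr [3.068 0.003 0.   ]
```

```bash
python3 -m creep '{"delta_pos": [[0,-2,3],[0,-5,7],[0,-8,11],[0,-11,15],[0,-14,19],[0,-17,24],[0,-20,29],[0,-23,34],[0,-26,39],[0,-28.9,42.8]], "dr": [[0,0,0],[0,0,0],[-0.073,0,0.002],[-0.073,0,0.002],[-0.073,0,0.002],[-0.073,0,0.002],[-0.073,0,0.002],[-0.073,0,0.002],[-0.073,0,0.002],[-0.073,0,0.002]]}' -1 20; python3 go.py
```

```text
clock: 1.1
position: [0.4919, 0.1128, 0.2311]
ee_rot: [0.697, 0.122, 0.697, -0.12]
contact_force: [0.0, 0.7, -0.3]
width: 0.0002
t 1.1 pos [491.949 112.84  231.103] F [ 0.012  0.698 -0.297] w 0.00015525218615863772
[[ 0.001  0.337  0.941]
 [ 0.002  0.941 -0.337]
 [-1.     0.002  0.   ]]
1 delta cm [15.106 -1.921  2.216]
2 delta cm [15.094 -6.921  2.219]
3 delta cm [ 15.082 -11.921   2.221]
4 delta cm [ 15.07  -16.921   2.223]
dr [-0.     0.    -0.002]
dr [ 3.141 -0.004 -0.   ]
```

```bash
python3 -m creep '{"delta_pos": [[0,0,0],[0,0,0],[4,0,0],[8,0,0],[11,0,0],[13,0,0],[13,0,0],[13,0,0]], "dr": [[0,0,0],[0,0,0],[0,0,0],[0,0,0],[0,0,0],[0,0,0],[0,0,0],[0,0,0]]}'; python3 go.py; python3 - <<'E'
from rig import manip;import cv2
im=manip.get_image("top")["pixels"][200:380,220:480];im2=manip.get_image("scene")["pixels"][130:290,290:440]
import numpy as np
cv2.imwrite("pics/c1.png",cv2.resize(im,None,fx=3,fy=3));cv2.imwrite("pics/c2.png",cv2.resize(im2,None,fx=3.5,fy=3.5))
E
```

```text
clock: 1.9
position: [0.4907, 0.1161, 0.1016]
ee_rot: [0.697, 0.121, 0.697, -0.12]
contact_force: [0.3, -0.4, 0.3]
width: 0.0003
t 1.9 pos [490.709 116.08  101.629] F [ 0.348 -0.38   0.295] w 0.00025266822150122627
[[ 0.     0.335  0.942]
 [ 0.002  0.942 -0.335]
 [-1.     0.002 -0.   ]]
1 delta cm [ 2.157 -2.158  2.439]
2 delta cm [ 2.146 -7.158  2.432]
3 delta cm [  2.135 -12.158   2.425]
4 delta cm [  2.124 -17.158   2.418]
dr [ 0.001 -0.    -0.002]
dr [-3.14   0.003 -0.001]
```

View pics/c2.png

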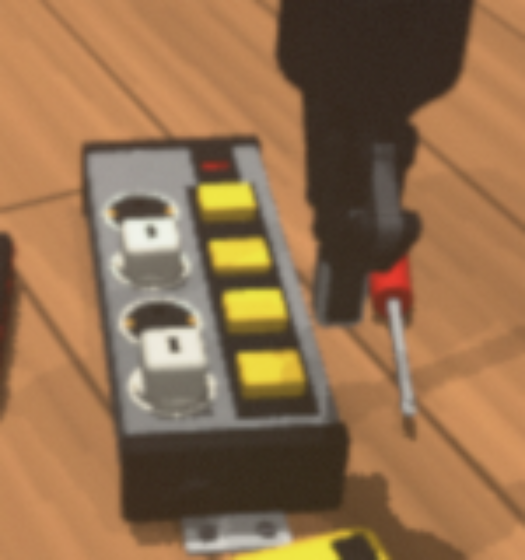

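The close view shows the flag still red. The fingertips are in front and left of key 1, all keys are clear, and the picture agrees with the computed offset. I'll move over key 1 now.

```bash
python3 -m creep '{"delta_pos": [[0,-2.16,2.44],[1,-2.16,2.44],[2.1,-2.16,2.44],[3.2,-2.16,2.44],[3.6,-2.16,2.44],[3.6,-2.16,2.44],[3.6,-2.16,2.44],[3.6,-2.16,2.44]], "dr": [[0,0,-0.002],[0,0,-0.002],[0,0,-0.002],[0,0,-0.002],[0,0,-0.002],[0,0,-0.002],[0,0,-0.002],[0,0,-0.002]]}'; python3 go.py
```

```text
clock: 2.8
position: [0.5072, 0.0866, 0.0656]
ee_rot: [0.697, 0.121, 0.696, -0.121]
contact_force: [0.1, -0.2, 0.2]
width: 0.0001
t 2.8 pos [507.151  86.647  65.564] F [ 0.138 -0.224  0.169] w 0.00011734122999277867
[[ 0.001  0.337  0.942]
 [ 0.     0.942 -0.337]
 [-1.     0.     0.001]]
1 delta cm [-1.444  0.069 -0.097]
2 delta cm [-1.446 -4.931 -0.097]
3 delta cm [-1.447 -9.931 -0.097]
4 delta cm [ -1.449 -14.931  -0.098]
dr [ 0.     0.001 -0.   ]
dr [-3.142  0.001  0.001]
```

```bash
python3 -m creep '{"delta_pos": [[0.3,0.07,-0.1],[0.5,0.07,-0.1],[0.62,0.07,-0.1],[0.62,0.07,-0.1],[0.62,0.07,-0.1]], "dr": [[0,0,0],[0,0,0],[0,0,0],[0,0,0],[0,0,0]]}'; for k in 1; do python3 -m creep '{"delta_pos": [[0.05,0,0],[0.05,0,0]], "dr": [[0,0,0],[0,0,0]]}'; done; python3 -c "
from rig import manip;print(manip.get_state()['position']*1000)"
```

```text
clock: 3.3
position: [0.5062, 0.0874, 0.0591]
ee_rot: [0.697, 0.121, 0.697, -0.121]
contact_force: [0.5, -0.2, 1.9]
width: -0.0005
clock: 3.5
position: [0.5063, 0.0874, 0.0588]
ee_rot: [0.697, 0.121, 0.697, -0.121]
contact_force: [-0.8, -0.2, 3.5]
width: -0.0002
[506.25514148  87.41624973  58.8209688 ]
```

Key 1 pushes back at full height (3.5 N at z 58.8), so it is up. On to key 2.

```bash
python3 -m creep '{"delta_pos": [[-0.8,0,0],[-0.8,-2,0],[-0.8,-5,0],[-0.8,-5,0],[-0.4,-5,0],[-0.2,-5,0],[-0.05,-5,0],[-0.05,-5,0],[-0.05,-5,0]], "dr": [[0,0,0],[0,0,0],[0,0,0],[0,0,0],[0,0,0],[0,0,0],[0,0,0],[0,0,0],[0,0,0]]}'; python3 -m creep '{"delta_pos": [[0.05,0,0],[0.05,0,0]], "dr": [[0,0,0],[0,0,0]]}'; python3 go.py
```

```text
clock: 4.4
position: [0.4895, 0.0409, 0.0591]
ee_rot: [0.697, 0.121, 0.697, -0.121]
contact_force: [-0.3, 0.2, 0.5]
width: -0.0001
clock: 4.6
position: [0.4896, 0.0408, 0.0588]
ee_rot: [0.697, 0.121, 0.696, -0.121]
contact_force: [-0.4, 1.6, 3.0]
width: 0.0001
t 4.6 pos [489.557  40.808  58.771] F [-0.351  1.581  2.951] w 0.00012694050510345817
[[ 0.001  0.337  0.941]
 [ 0.001  0.941 -0.337]
 [-1.     0.001  0.   ]]
1 delta cm [-2.119  4.979  0.014]
2 delta cm [-2.123 -0.021  0.016]
3 delta cm [-2.127 -5.021  0.018]
4 delta cm [ -2.132 -10.021   0.02 ]
dr [-0.     0.    -0.001]
dr [ 3.141 -0.001 -0.001]
```

Key 2 is up as well. Now key 3.

```bash
python3 -m creep '{"delta_pos": [[-0.8,0,0],[-0.8,-2,0],[-0.8,-5,0],[-0.8,-5,0],[-0.4,-5,0],[-0.2,-5,0],[-0.05,-5,0],[-0.05,-5,0],[-0.05,-5,0]], "dr": [[0,0,0],[0,0,0],[0,0,0],[0,0,0],[0,0,0],[0,0,0],[0,0,0],[0,0,0],[0,0,0]]}'; python3 -m creep '{"delta_pos": [[0.05,0,0],[0.05,0,0]], "dr": [[0,0,0],[0,0,0]]}'; python3 go.py
```

```text
clock: 5.5
position: [0.4726, -0.0063, 0.0589]
ee_rot: [0.697, 0.121, 0.697, -0.121]
contact_force: [0.3, -0.2, -0.3]
width: 0.0004
clock: 5.7
position: [0.4725, -0.0066, 0.0585]
ee_rot: [0.697, 0.121, 0.697, -0.121]
contact_force: [-0.6, -0.7, -0.4]
width: 0.0002
t 5.7 pos [472.495  -6.566  58.52 ] F [-0.591 -0.735 -0.364] w 0.00019001765388656063
[[ 0.     0.337  0.942]
 [ 0.     0.942 -0.337]
 [-1.     0.     0.   ]]
1 delta cm [-2.147 10.012  0.026]
2 delta cm [-2.148  5.012  0.026]
3 delta cm [-2.148  0.012  0.026]
4 delta cm [-2.148 -4.988  0.026]
dr [-0.  0. -0.]
dr [ 3.142 -0.    -0.   ]
```

There is no contact on key 3 at the up height. I'll feel down gently to where a latched key would be.

```bash
Z='"dr": [[0,0,0],[0,0,0]]'; python3 -m creep '{"delta_pos": [[0.05,0,0],[0.1,0,0]], "dr": [[0,0,0],[0,0,0]]}'; python3 -m creep '{"delta_pos": [[0.1,0,0],[0.13,0,0],[0.13,0,0]], "dr": [[0,0,0],[0,0,0],[0,0,0]]}';  python3 -m creep '{"delta_pos": [[0.05,0,0],[0.05,0,0]], "dr": [[0,0,0],[0,0,0]]}'
```

```text
clock: 5.9
position: [0.4725, -0.0067, 0.0576]
ee_rot: [0.697, 0.121, 0.697, -0.121]
contact_force: [0.3, 0.4, 0.4]
width: -0.0002
clock: 6.2
position: [0.4724, -0.0067, 0.0562]
ee_rot: [0.697, 0.121, 0.697, -0.121]
contact_force: [-0.2, -0.6, -0.9]
width: 0.0001
clock: 6.4
position: [0.4725, -0.0068, 0.0558]
ee_rot: [0.697, 0.121, 0.697, -0.121]
contact_force: [-0.1, 0.3, 0.5]
width: 0.0
```

```bash
python3 -m creep '{"delta_pos": [[0.04,0,0],[0.04,0,0]], "dr": [[0,0,0],[0,0,0]]}'
```

```text
clock: 6.6
position: [0.4726, -0.0067, 0.0556]
ee_rot: [0.697, 0.121, 0.697, -0.121]
contact_force: [-1.0, 0.1, 4.0]
width: 0.0
```

Key 3 resists at 55.6 mm (4 N), so it is latched. I'll tap key 4 to finish the survey.

```bash
python3 -m creep '{"delta_pos": [[-1.1,0,0],[-1.1,-2,0],[-1.1,-5,0],[-1.1,-5,0],[-0.7,-5,0],[-0.5,-5,0],[-0.37,-5,0],[-0.37,-5,0],[-0.37,-5,0]], "dr": [[0,0,0],[0,0,0],[0,0,0],[0,0,0],[0,0,0],[0,0,0],[0,0,0],[0,0,0],[0,0,0]]}'; python3 -m creep '{"delta_pos": [[0.05,0,0],[0.05,0,0]], "dr": [[0,0,0],[0,0,0]]}'
```

```text
clock: 7.5
position: [0.4557, -0.0532, 0.0591]
ee_rot: [0.697, 0.121, 0.697, -0.121]
contact_force: [-0.8, 0.8, 2.2]
width: 0.0003
clock: 7.7
position: [0.4557, -0.0533, 0.0587]
ee_rot: [0.697, 0.121, 0.697, -0.121]
contact_force: [0.0, 3.0, 3.6]
width: 0.0002
```

Key 4 is up. Back to key 3 to press it in stages.

```bash
python3 -m creep '{"delta_pos": [[-0.8,0,0],[-0.8,2,0],[-0.8,5,0],[-0.8,5,0],[-0.3,5,0],[0.1,5,0],[0.3,5,0],[0.4,5,0],[0.48,5,0],[0.48,5,0]], "dr": [[0,0,0],[0,0,0],[0,0,0],[0,0,0],[0,0,0],[0,0,0],[0,0,0],[0,0,0],[0,0,0],[0,0,0]]}'; python3 -m creep '{"delta_pos": [[0.05,0,0],[0.1,0,0],[0.1,0,0]], "dr": [[0,0,0],[0,0,0],[0,0,0]]}'
```

```text
clock: 8.7
position: [0.4719, -0.0073, 0.054]
ee_rot: [0.696, 0.121, 0.697, -0.121]
contact_force: [-1.6, -0.6, 5.0]
width: -0.0001
clock: 9.0
position: [0.4719, -0.0073, 0.0531]
ee_rot: [0.696, 0.121, 0.697, -0.121]
contact_force: [-1.9, 0.1, 6.4]
width: -0.0003
```

```bash
python3 -m creep '{"delta_pos": [[0.05,0,0],[0.1,0,0],[0.1,0,0]], "dr": [[0,0,0],[0,0,0],[0,0,0]]}'
```

```text
clock: 9.3
position: [0.4719, -0.0073, 0.0526]
ee_rot: [0.696, 0.121, 0.697, -0.121]
contact_force: [-2.2, -0.1, 9.2]
width: 0.0001
```

```bash
python3 -m creep '{"delta_pos": [[0.05,0,0],[0.05,0,0]], "dr": [[0,0,0],[0,0,0]]}'; python3 -m creep '{"delta_pos": [[-0.3,0,0],[-0.8,0,0],[-1.6,0,0],[-1.6,0,0],[-1.6,0,0]], "dr": [[0,0,0],[0,0,0],[0,0,0],[0,0,0],[0,0,0]]}'; python3 -m creep '{"delta_pos": [[-3,0,-2],[-5,0,-5],[-6,0,-9],[-6,0,-13],[-6,0,-13],[-6,0,-13]], "dr": [[0,0,0],[0,0,0],[0,0,0],[0,0,0],[0,0,0],[0,0,0]]}';  python3 - <<'E'
from rig import manip;import cv2,numpy as np
im=manip.get_image("top");c=im["pixels"][200:380,220:480];e=manip.get_image("scene")
im2=e["pixels"][130:290,290:440]
cv2.imwrite("pics/f.png",np.hstack([cv2.resize(c,(400,277)),cv2.resize(im2,(260,277))]))
cv2.imwrite("pics/flag.png",np.hstack([cv2.resize(im["pixels"][285:330,380:455],(400,300)),cv2.resize(e["pixels"][160:220,335:380],(300,300))]))
E
```

```text
clock: 9.5
position: [0.4719, -0.0073, 0.0526]
ee_rot: [0.697, 0.121, 0.697, -0.121]
contact_force: [-3.7, -0.1, 14.4]
width: -0.0002
clock: 10.0
position: [0.4726, -0.0069, 0.0674]
ee_rot: [0.697, 0.121, 0.696, -0.121]
contact_force: [0.1, -0.3, -0.6]
width: -0.0
clock: 10.6
position: [0.3496, 0.0373, 0.1273]
ee_rot: [0.697, 0.121, 0.696, -0.121]
contact_force: [0.2, -0.5, -0.5]
width: -0.0003
```

View pics/f.png

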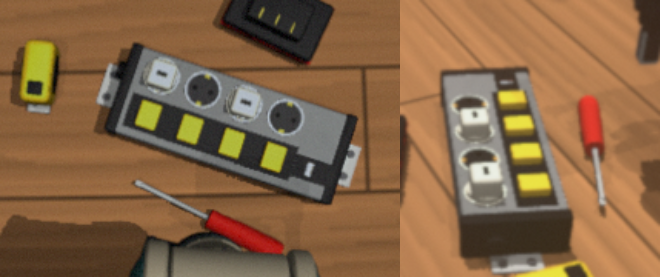

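View pics/flag.png

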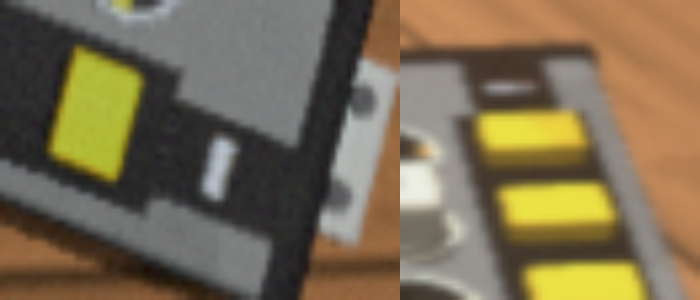

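The flag now shows white, at (220,168) in the enlarged top crop. All four keys stand up, the surrounding things are where they were, and the arm is clear.

```bash
python3 -c "
from rig import manip
s=manip.get_state();print(s['clock'],abs(s['qd']).max(),s['contact_force']);print(manip.sign_off())"
```

```text
10.7 0.015317233591770521 [0.0627128  0.05509518 0.02460488]
the job is handed in; nothing more can be done
None
```

Key 3 was the one left on. I pressed it all the way in and let it spring back up, so every outlet is now off, and I've handed the job in at 10.7 s.

- **Finding it:** I tapped all four keys, with at most about 4 N read. Keys 1, 2 and 4 met the finger at the full up height of about 59 mm. Key 3 first resisted about 3.3 mm lower, at 55.6 mm.
- **Pressing it:** Key 3 stopped at 52.6 mm, with a peak of about 14 N upward on the fingers.
- **Last checks:** Both cameras show the flag white and all four keys up. The screwdriver, tape measure and battery look undisturbed, though I compared them only by eye. The arm was clear with no contact force. No check failed or disagreed; I did not tap key 3 again after releasing it.

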